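Press a fan bushing in by counted crank turns

ROBOT

A 7-joint arm with a two-finger parallel gripper is mounted at the origin on the work surface. World frame = base frame: x ahead of the robot, y to its left, z up, the work surface at z = 0. Lengths are in mm, angles in rad, forces in N, time in s.
With the tool pointing down it reaches from about 350 to 900 mm from the base axis. Payload 19.9 kg.
Tool frame: the origin (TCP) lies at the centre of the arm's flange, where the gripper is bolted on; the fingertips stand 199 mm ahead of it and the grasp point (between the pads) lies 180 mm ahead of it (nose_length is the x of the fingertips in the tool frame, in mm); x points along the fingers, y is the direction in which the jaws open and shut, and the axes are right-handed (so a half turn about x gives the same grasp; the last joint's range is limited). The gripper opens to 94 mm and grips with 3 to 60 N. Pads are 16 mm wide; open, the fingers measure 119 mm over their backs; the gripper's body (75 mm by 177 mm) begins 78 mm behind the grasp point.
Start: joints at [-1.234, 0.417, -0.01, 1.614, 0.005, 1.111, -0.053], TCP at [231.116, 580.693, 404.625] pointing down, gripper open.
Joint ranges: [-2.81, 2.81], [-0.39, 2.02], [-1.27, 1.25], [0.06, 2.57], [-1.19, 4.33], [0.19, 2], [-2.82, 2.82]. Speed limits (rad/s): [1.89, 1.89, 2.39, 2.39, 3.01, 3.01, 3.01].

INTERFACE

Orientations are given as a rotation vector (axis times angle).
In Python, from plant import * gives the robot as it stands.
- The arm moves only by the shell command python3 -m creep 'ROWS' [FORCE]. ROWS is JSON, a list of rows, each an object of numbers: "dx", "dy", "dz": the shift along the tool's x, y, z in mm; "roll": the turn about the tool's x in degrees; "grip": the finger opening in mm, from 0 to 94. In form: [{"dx": .., "dy": .., "dz": .., "roll": .., "grip": ..}, ...]. A call has 1 to 20 rows; each row is the pose to reach, as a shift and turn from the pose commanded when the call began, along the tool's axes at that moment; what a row does not reach only later rows make up. A row lasts 1/12 s, in which the tool goes at most 41.7 mm and 7.16 degrees, less where a joint would pass 70% of its speed; a pose out of reach is approached as far as the arm can. A call with a gripper value outside its range is refused whole. The fingers move at their own pace and stop on an object; FORCE is the grip in N (left out, the last holds). Time passes only in rows, so rows that repeat a pose let the fingers close. It gives the time, the measured TCP pose, the force and the opening at its end, in the units of the state.
- state(): the state, without advancing time (a new reading comes with each control period).
- get_image(name): name is "scene" or "side" or "wrist"; returns a dict with "pixels" (384x512x3 uint8, red, green, blue), "fx", "fy", "cx", "cy" (pixels), "R" (3x3) and "t" (3): a world point X has camera coordinates R X + t; the wrist camera has in their place "mount" (4x4, takes a point from camera to tool coordinates, whose origin is the TCP and whose axes are the tool frame's). Camera axes: x right, y down, z forward; pixel columns grow to the right and rows downward; lengths in mm; the calibration is good to about 2 mm. The wrist camera is an equidistant fisheye: a pixel r from the principal point sees the ray r / f radians off the axis. A picture is of the moment at which its call begins: read the wrist's pose just before it. There is no depth.
- finish_job(): hands the job in, once; it reports no verdict.
The state is a dict: "time_s": time; "joints": joint angles; "joint_vel": joint speeds; "joint_efforts": joint torques, N m; "eef_pos": TCP position; "tcp_rot": TCP orientation; "wrist_force": force on the tool from outside, world axes, zero at the start; "ft_torque": the same for the moment, N m; "finger_gap": finger opening in mm.
Only numpy, scipy, OpenCV 4.12 (cv2) and the standard library are available. Lean on these libraries where they do the work, as an engineer would, in place of code of your own. Each camera call takes 0.05 s, during which the arm holds its last target. There are 200 camera calls.

TASK

On the small screw press, push the upright stop pin all the way down so that the crank can go round. Then wind the crank clockwise (seen from above) until you feel the ram bite on the brass bushing, and from that point give it exactly three full turns more, no further, as nothing on the press shows the count. Let go of the crank, do not force the pin with finger or crank, and leave the other things on the bench where they are.

Things in the scene. Friction and masses are not known exactly. Their poses are not given: they have to be found in the camera images.
- press: Grey bench screw press, fixed to the bench: base 200 x 220 x 30 mm (x, y, z of its own frame), two steel columns at its +y and -y sides, and a head block 120 x 220 x 45 mm whose flat top is 210 mm above the bench. Origin: centre of the underside of the base, under the crank's axis. Position and yaw vary.
- crank_axis (a point): The crank's vertical axis, at the head's top face (210 mm above the bench); axes as the press, z up. Clockwise drives the ram down 2 mm a turn: first light (about 2 N at the handle) through an unknown lost motion of a fifth to seven tenths of a turn, until the ram bites on the bushing; from there a steady 11 to 13 N (on a hand that stops, about 5 N). No spring-back when let go.
- handle (a point): Centre of the crank handle: an upright black cylinder 22 mm in diameter, 42 mm tall, 65 mm from the crank's axis, 44 mm above the head's top face (spans 23 to 65 mm above it). It spins freely on its pin. Below it the arm, 18 mm wide, top 20 mm above the head; hub 30 mm in diameter, 30 mm high. Starts 60 degrees or more short of the stop pin, which blocks the arm while up.
- stop_pin_top (a point): Centre of the top face of the stop pin: an upright bare steel pin 12 mm in diameter on the head's top face, 38 mm from the crank's axis, in the way of the crank arm. Its top stands 18 mm above the head's face when up and 3 mm above it (level with its low collar) when fully down.
- stop_pin: The stop pin itself; origin on its axis 18 mm below its top, so level with the head's top face when up and 15 mm below it when fully down. It moves straight down under about 6 N, stays where it is left, and has a hard end. It must not be loaded with more than 30 N, by a finger or by the crank arm.
- bushing_top (a point): Centre of the top end of the brass bushing, 14 mm in diameter, in the hub of the black 80 mm fan that is clamped under the ram in the press, about 79 mm above the bench. It does not move until the ram bites, then goes down 2 mm for each turn of the crank, so its measured height is too coarse to tell when it bites or a part of a turn. Not to be touched.
- bottle: Loose white plastic bottle, 44 mm in diameter, 100 mm tall; origin at the centre of its underside. Bystander beside the press.
- spare_fan: Loose black 80 x 80 x 25 mm fan lying flat; origin at the centre of its underside. Bystander.
- driver: Loose orange electric screwdriver, 250 mm long, 40 mm high, lying along its x; origin under the middle of its body. Bystander.
- wrench: Loose steel wrench lying along its x. Bystander.

How it is judged:
By the outcome, as a careful person would: the job done as asked, in the order asked, and still so for the second after the job is handed in, with the robot touching nothing.
It also fails if it takes over 72 s, if anything falls off the work surface, if the arm or the gripper's body presses on something with over 40 N, if the wrist force passes 120 N, or if a joint passes its speed limit or range.

## Working session

There is one attempt and no reset: what is moved stays moved. The work goes in short steps, Python scripts to look and compute and a shell command to move; the robot and the scene stay as the last step left them, time stands still between calls to the robot, and variables do not carry over. Pictures are saved under pics/ and viewed, about 8 in all and at most 12, crops included, and the job is handed in when it is done.

```bash
ls; mkdir -p pics
python3 - <<'E'
from plant import *
import cv2,json
s=state();print({k:(v if isinstance(v,float) else [round(float(x),3) for x in v]) for k,v in s.items()})
for n in("scene","side","wrist"):
    g=get_image(n);cv2.imwrite(f"pics/{n}0.png",g["pixels"][:,:,::-1])
    print(n,{k:(v.tolist() if hasattr(v,'tolist') else v) for k,v in g.items() if k!="pixels"})
import numpy as np
a=cv2.imread("pics/scene0.png");b=cv2.imread("pics/side0.png")
cv2.imwrite("pics/both0.png",cv2.resize(np.hstack([a,b]),(800,300)))
E
```

```text
pics
{'time_s': 0.0, 'joints': [-1.234, 0.418, -0.01, 1.614, 0.005, 1.111, -0.053], 'joint_vel': [0.0, -0.0, -0.001, 0.001, 0.0, 0.002, -0.0], 'joint_efforts': [-0.0, -85.126, 0.639, -42.6, -0.049, 0.019, 0.0], 'eef_pos': [231.081, 580.578, 404.029], 'tcp_rot': [0.296, 1.55, -0.298], 'wrist_force': [0.444, 0.615, -0.242], 'ft_torque': [0.014, 0.02, -0.035], 'finger_gap': 94.19277165086946}
scene {'fx': 367.76865827649135, 'fy': 367.76865827649135, 'cx': 259.7041792529474, 'cy': 194.49283054633662, 'R': [[0.7750321746940279, 0.6317044556213943, 0.01657132876759899], [0.3573077484994951, -0.41644679952337954, -0.8360043277573126], [-0.5212065819339464, 0.6538513163669644, -0.5484725654341521]], 't': [-407.07329175926094, -45.859177745449, 1433.3367229608518]}
side {'fx': 444.87397264754463, 'fy': 444.87397264754463, 'cx': 257.9791638444571, 'cy': 199.6077619793402, 'R': [[-0.9886993807083123, -0.1491923278520793, 0.014669147796545257], [-0.0975625955593697, 0.5660638654338591, -0.8185677981681154], [0.11382036080911924, -0.8107486352502576, -0.5742225839386033]], 't': [517.7977274226077, 186.81652412497027, 1486.7162258125043]}
wrist {'fx': 297.3186396354542, 'fy': 297.3186396354542, 'cx': 255.57457467338406, 'cy': 187.27519889914498, 'mount': [[-0.0005613030272010382, -0.2613140963307119, 0.9652536599245677, 19.906178423856502], [0.999998455829292, -0.0017541292459806515, 0.00010662840864094771, 0.7316242263661898], [0.0016653161684165, 0.9652522292589899, 0.26131467741519493, -75.94570119019716], [0.0, 0.0, 0.0, 1.0]]}
```

View pics/scene0.png

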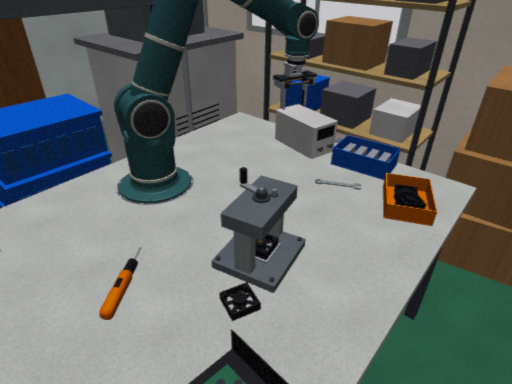

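View pics/side0.png

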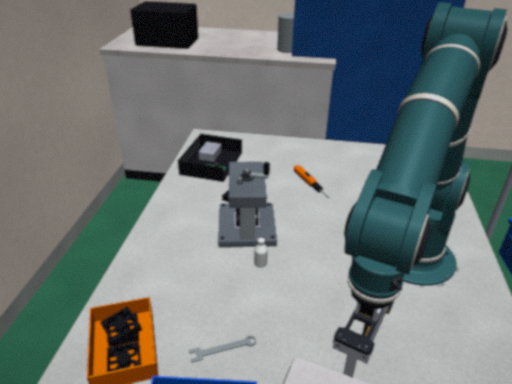

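Scene view: handle at about (243,175), hub about (262,193), head top spanning (223,212)–(297,187). Side view: handle about (265,168), hub about (247,175), bottle at (261,253) beside the press. Crops next, with localisation.

```bash
cat > h.py <<'E'
from plant import *
import cv2,numpy as np
from scipy.spatial.transform import Rotation as Ro
def ray(g,u,v):
    R=np.array(g["R"]);t=np.array(g["t"]);d=R.T@np.array([(u-g["cx"])/g["fx"],(v-g["cy"])/g["fy"],1]);return -R.T@t,d
def atz(g,u,v,z):
    c,d=ray(g,u,v);return (c+d*(z-c[2])/d[2]).round(1)
def wpose(s): return Ro.from_rotvec(s["tcp_rot"]).as_matrix(),np.array(s["eef_pos"])
def watz(g,s,u,v,z):
    x,y=u-g["cx"],v-g["cy"];r=np.hypot(x,y);th=r/g["fx"]
    d=np.array([np.sin(th)*x/r,np.sin(th)*y/r,np.cos(th)]);M=np.array(g["mount"]);R,p=wpose(s)
    c=R@M[:3,3]+p;d=R@M[:3,:3]@d;return (c+d*(z-c[2])/d[2]).round(1)
def wproj(g,s,X):
    M=np.array(g["mount"]);R,p=wpose(s);q=M[:3,:3].T@(R.T@(np.array(X)-p)-M[:3,3])
    th=np.arctan2(np.hypot(q[0],q[1]),q[2]);k=g["fx"]*th/np.hypot(q[0],q[1]);return np.array([g["cx"]+k*q[0],g["cy"]+k*q[1]]).round(1)
def tool(s,d): return (wpose(s)[0].T@np.array(d)).round(1)
def show():
    s=state();R,p=wpose(s);print("t",round(s["time_s"],2),"pos",p.round(1),"tip",(p+R@[199,0,0]).round(1),"F",np.round(s["wrist_force"],1),"gap",round(s["finger_gap"],1));return s
E
python3 - <<'E'
from h import *
s=show();print(wpose(s)[0].round(3))
g=get_image("scene");h=get_image("side")
print("handle",atz(g,243,175,254),atz(h,265,168,254));print("hub",atz(g,262,193,240),atz(h,247,175,240))
print("headcorners",[atz(g,*c,210) for c in((223,212),(262,226),(297,188),(258,178))])
print("bottle",atz(h,261,264,0))
a=g["pixels"][150:290,190:330,::-1];b=h["pixels"][140:280,190:330,::-1]
cv2.imwrite("pics/crop1.png",cv2.resize(np.hstack([a,b]),(800,400),interpolation=cv2.INTER_CUBIC))
E
```

```text
t 0.15 pos [231.1 580.6 404.2] tip [231.  580.4 205.2] F [-0.4 -0.7 -0.1] gap 93.8
[[-0.     0.37   0.929]
 [-0.001  0.929 -0.37 ]
 [-1.    -0.001  0.   ]]
handle [508.6 -57.5 254. ] [512.8 -55.6 254. ]
hub [590.  -76.5 240. ] [566.9 -25.4 240. ]
headcorners [array([ 542.1, -172.1,  210. ]), array([ 652.3, -152.7,  210. ]), array([619.5,  43.2, 210. ]), array([502.7,  14.3, 210. ])]
bottle [495.1 124.1   0. ]
```

View pics/crop1.png

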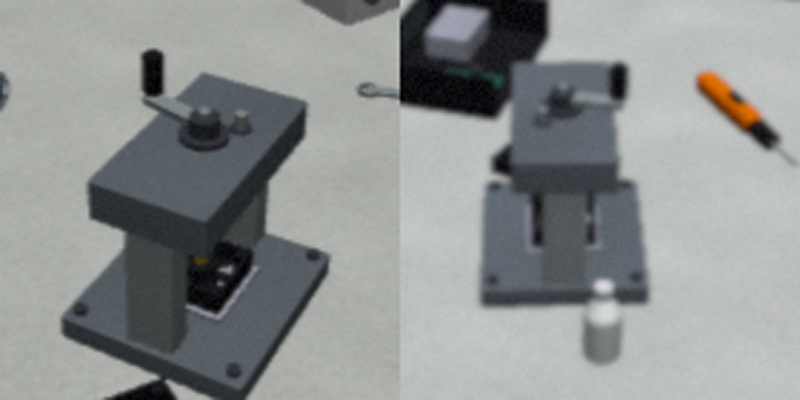

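Crop: left, handle (152,72), hub top (204,112), pin top (241,115). Right, handle (219,82), hub (163,87), pin top (143,115). The pin is up, on the far side of the hub from the handle.

Run:
```python
from h import *
s=state();g=get_image("scene");h=get_image("side")
for n,a,b,z in(("handle",(152,72),(219,82),254),("hub",(204,112),(163,87),240),("pin",(241,115),(143,115),228)):
    print(n,atz(g,190+a[0]/2.857,150+a[1]/2.857,z),atz(h,190+b[0]/2.857,140+b[1]/2.857,z))
print("sc",[atz(g,190+x/2.857,150+y/2.857,210) for x,y in((90,184),(206,218),(305,100),(204,74))])
print("si",[atz(h,190+x/2.857,140+y/2.857,210) for x,y in((113,63),(215,63),(217,163),(111,165))])
print(tool(s,np.array([580,-67,0])-s["eef_pos"]))
```

```text
handle [509.7 -57.9 254. ] [506.9 -52.2 254. ]
hub [577.4 -63.3 240. ] [571.5 -53.2 240. ]
pin [595.2 -30.1 228. ] [586.8  -9.1 228. ]
sc [array([ 546.4, -181.8,  210. ]), array([ 653.2, -153.5,  210. ]), array([610. ,  55.9, 210. ]), array([502.6,  30.1, 210. ])]
si [array([ 649.8, -146.9,  210. ]), array([ 526.4, -168.7,  210. ]), array([494.9,  44.9, 210. ]), array([607.9,  68.3, 210. ])]
[ 404.7 -472.4  563.6]
```

```bash
F='{"dx":-115,"dy":-468,"dz":557,"roll":-21.7,"grip":0}'
python3 -m creep '[{"dx":-60},{"dx":-115,"dy":-10,"dz":15},{"dx":-115,"dy":-35,"dz":42},{"dx":-115,"dy":-60,"dz":71},{"dx":-115,"dy":-85,"dz":101,"roll":-5},{"dx":-115,"dy":-110,"dz":131,"roll":-10},{"dx":-115,"dy":-135,"dz":161,"roll":-15},{"dx":-115,"dy":-160,"dz":190,"roll":-21.7},{"dx":-115,"dy":-185,"dz":220,"roll":-21.7},{"dx":-115,"dy":-210,"dz":250,"roll":-21.7},{"dx":-115,"dy":-235,"dz":280,"roll":-21.7},{"dx":-115,"dy":-260,"dz":309,"roll":-21.7},{"dx":-115,"dy":-285,"dz":339,"roll":-21.7},{"dx":-115,"dy":-310,"dz":369,"roll":-21.7},{"dx":-115,"dy":-335,"dz":399,"roll":-21.7},{"dx":-115,"dy":-360,"dz":428,"roll":-21.7},{"dx":-115,"dy":-385,"dz":458,"roll":-21.7},{"dx":-115,"dy":-410,"dz":488,"roll":-21.7},{"dx":-115,"dy":-435,"dz":518,"roll":-21.7},{"dx":-115,"dy":-455,"dz":541,"roll":-21.7}]'
python3 -m creep '[{"dy":-13,"dz":16,"grip":0},{"dy":-13,"dz":16,"grip":0},{"dy":-13,"dz":16,"grip":0},{"dy":-13,"dz":16,"grip":0}]'
python3 - <<'E'
from h import *
s=show();print(wpose(s)[0].round(3),np.round(s["joints"],2))
g=get_image("wrist");cv2.imwrite("pics/w1.png",cv2.resize(g["pixels"][:,:,::-1],(800,600)))
E
```

```text
t 0.35 pos [231.1 580.7 404.5] tip [231.1 580.6 205.5] F [ 0.  -0.4 -1. ] gap 93.9
[[-0.     0.37   0.929]
 [-0.     0.929 -0.37 ]
 [-1.    -0.     0.   ]] [-1.23  0.42 -0.01  1.61  0.    1.11 -0.05]schema error: expected keys dx, dy, dz, roll, grip
schema error: expected keys dx, dy, dz, roll, grip
```

View pics/w1.png

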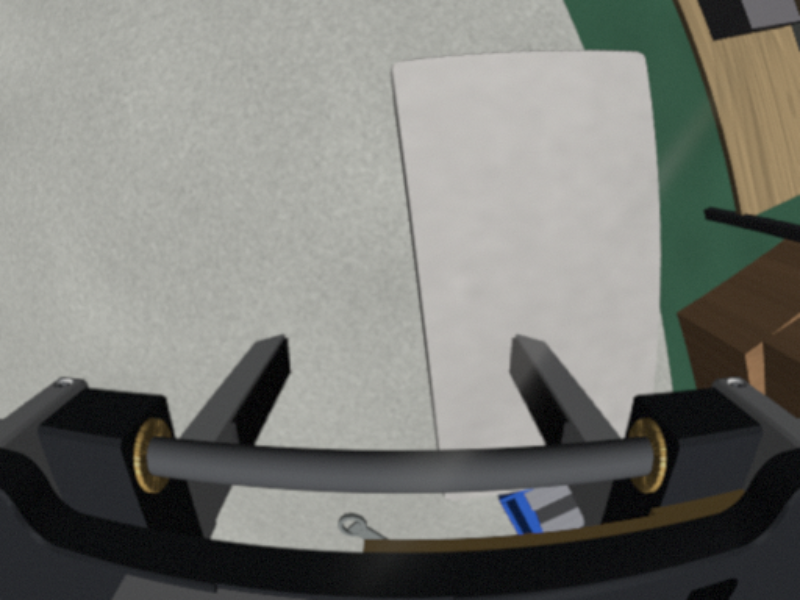

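The rows need every key, so nothing moved. The wrist view shows only the fingers and the bench. Retyping in full.

```bash
python3 -m creep '[{"dx":-40,"dy":0,"dz":0,"roll":0,"grip":0},{"dx":-80,"dy":0,"dz":0,"roll":0,"grip":0},{"dx":-115,"dy":0,"dz":0,"roll":0,"grip":0},{"dx":-115,"dy":-24,"dz":32,"roll":-7,"grip":0},{"dx":-115,"dy":-48,"dz":64,"roll":-14,"grip":0},{"dx":-115,"dy":-72,"dz":96,"roll":-21.7,"grip":0},{"dx":-115,"dy":-96,"dz":128,"roll":-21.7,"grip":0},{"dx":-115,"dy":-120,"dz":160,"roll":-21.7,"grip":0},{"dx":-115,"dy":-437,"dz":582,"roll":-21.7,"grip":0},{"dx":-115,"dy":-437,"dz":582,"roll":-21.7,"grip":0},{"dx":-115,"dy":-437,"dz":582,"roll":-21.7,"grip":0},{"dx":-115,"dy":-437,"dz":582,"roll":-21.7,"grip":0},{"dx":-115,"dy":-437,"dz":582,"roll":-21.7,"grip":0},{"dx":-115,"dy":-437,"dz":582,"roll":-21.7,"grip":0},{"dx":-115,"dy":-437,"dz":582,"roll":-21.7,"grip":0},{"dx":-115,"dy":-437,"dz":582,"roll":-21.7,"grip":0},{"dx":-115,"dy":-437,"dz":582,"roll":-21.7,"grip":0},{"dx":-115,"dy":-437,"dz":582,"roll":-21.7,"grip":0},{"dx":-115,"dy":-437,"dz":582,"roll":-21.7,"grip":0},{"dx":-115,"dy":-437,"dz":582,"roll":-21.7,"grip":0}]'
python3 - <<'E'
from h import *
s=show();R=wpose(s)[0];print(R.round(3),np.round(s["joints"],2));print(tool(s,np.array([610,-40,519])-s["eef_pos"]))
E
```

```text
time_s: 2.07
eef_pos: [596.4, -18.7, 519.9]
tcp_rot: [-0.0, 1.57, 0.0]
wrist_force: [-0.3, 0.9, -0.3]
finger_gap: 0.0
t 2.07 pos [596.4 -18.7 519.9] tip [596.5 -18.7 320.9] F [-0.3  0.9 -0.3] gap 0.0
[[ 0. -0.  1.]
 [-0.  1.  0.]
 [-1. -0.  0.]] [-0.35  0.3   0.42  1.55 -0.12  1.32  1.66]
[  0.9 -21.3  13.6]
```

```bash
python3 -m creep '[{"dx":0,"dy":-20,"dz":30,"roll":0,"grip":0},{"dx":0,"dy":-20,"dz":30,"roll":0,"grip":0},{"dx":0,"dy":-20,"dz":30,"roll":0,"grip":0},{"dx":0,"dy":-20,"dz":30,"roll":0,"grip":0}]'
python3 - <<'E'
from h import *
s=show()
g=get_image("wrist");cv2.imwrite("pics/w2.png",cv2.resize(g["pixels"][:,:,::-1],(800,600)))
for n,X in(("handle",(508,-56,275)),("hub",(575,-60,240)),("pin",(592,-22,228))): print(n,wproj(g,s,X)*1.5625)
E
```

```text
time_s: 2.4
eef_pos: [625.7, -36.4, 519.4]
tcp_rot: [-0.0, 1.571, 0.0]
wrist_force: [-1.2, 0.1, 0.4]
finger_gap: 0.5
t 2.4 pos [625.7 -36.4 519.4] tip [625.6 -36.4 320.4] F [-1.2  0.1  0.4] gap 0.5
handle [356.40625  84.6875 ]
hub [355.78125 214.84375]
pin [422.34375 241.25   ]
```

View pics/w2.png

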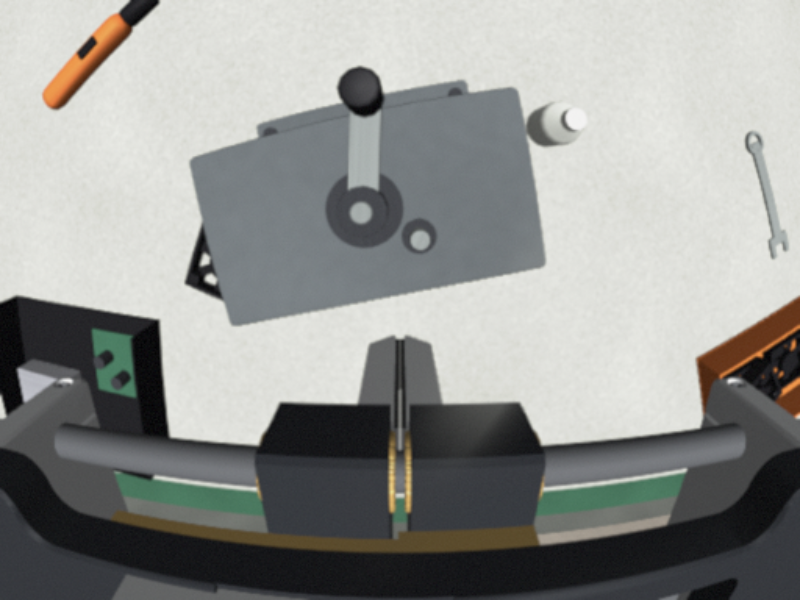

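Wrist view: pin top (420,240), hub centre (361,212), handle top about (360,84). All within a few pixels of the predictions.

Run:
```python
from h import *
s=show();g=get_image("wrist");k=1.5625
P=watz(g,s,420/k,240/k,228);H=watz(g,s,360/k,84/k,275);A=watz(g,s,361/k,212/k,240)
print("pin",P,"handle",H,"axis",A,np.hypot(*(P-A)[:2]),np.hypot(*(H-A)[:2]))
C=[watz(g,s,u/k,v/k,210)for u,v in((191,160),(517,88),(545,266),(233,325))];print(C,np.mean(C,0))
print(tool(s,P-[0,0,-199]-s["eef_pos"]))
```

```text
t 2.45 pos [625.4 -36.  519.7] tip [625.4 -35.9 320.7] F [0.9 1.  0.1] gap 0.4
pin [591.2 -22.9 228. ] handle [507.5 -53.9 275. ] axis [573.3 -56.6 240. ] 38.158878390225304 65.8553718385979
[array([ 537.6, -172.3,  210. ]), array([495.5,  38.7, 210. ]), array([610.2,  60.8, 210. ]), array([ 651.3, -150. ,  210. ])] [573.65 -55.7  210.  ]
[ 92.7  13.1 -34.2]
```

```bash
python3 -m creep '[{"dx":0,"dy":13,"dz":-34,"roll":0,"grip":0},{"dx":0,"dy":13,"dz":-34,"roll":0,"grip":0},{"dx":25,"dy":13,"dz":-34,"roll":0,"grip":0},{"dx":50,"dy":13,"dz":-34,"roll":0,"grip":0},{"dx":70,"dy":13,"dz":-34,"roll":0,"grip":0},{"dx":80,"dy":13,"dz":-34,"roll":0,"grip":0},{"dx":86,"dy":13,"dz":-34,"roll":0,"grip":0},{"dx":86,"dy":13,"dz":-34,"roll":0,"grip":0},{"dx":86,"dy":13,"dz":-34,"roll":0,"grip":0}]'
python3 -m creep '[{"dx":2,"dy":0,"dz":0,"roll":0,"grip":0},{"dx":4,"dy":0,"dz":0,"roll":0,"grip":0},{"dx":6,"dy":0,"dz":0,"roll":0,"grip":0},{"dx":8,"dy":0,"dz":0,"roll":0,"grip":0},{"dx":10,"dy":0,"dz":0,"roll":0,"grip":0}]'
```

```text
time_s: 3.25
eef_pos: [591.9, -23.6, 434.7]
tcp_rot: [-0.0, 1.57, 0.0]
wrist_force: [-0.1, -1.3, 0.2]
finger_gap: 0.4
time_s: 3.67
eef_pos: [591.9, -23.8, 423.9]
tcp_rot: [0.0, 1.57, 0.0]
wrist_force: [-0.2, -0.2, 4.6]
finger_gap: 0.4
```

Tip at about 225 with 4.6 N: on the pin. Going on down; the end should be at TCP z of about 412.

```bash
python3 -m creep '[{"dx":1.5,"dy":0,"dz":0,"roll":0,"grip":0},{"dx":3,"dy":0,"dz":0,"roll":0,"grip":0},{"dx":4.5,"dy":0,"dz":0,"roll":0,"grip":0},{"dx":6,"dy":0,"dz":0,"roll":0,"grip":0},{"dx":7.5,"dy":0,"dz":0,"roll":0,"grip":0},{"dx":8.5,"dy":0,"dz":0,"roll":0,"grip":0}]'
python3 -m creep '[{"dx":0.5,"dy":0,"dz":0,"roll":0,"grip":0},{"dx":1,"dy":0,"dz":0,"roll":0,"grip":0}]'
python3 -m creep '[{"dx":0.5,"dy":0,"dz":0,"roll":0,"grip":0},{"dx":0.5,"dy":0,"dz":0,"roll":0,"grip":0}]'
```

```text
time_s: 4.17
eef_pos: [591.9, -23.8, 415.1]
tcp_rot: [-0.0, 1.57, -0.0]
wrist_force: [1.5, -0.3, 4.5]
finger_gap: 0.7
time_s: 4.33
eef_pos: [591.9, -23.8, 414.2]
tcp_rot: [-0.0, 1.57, -0.0]
wrist_force: [2.4, 0.1, 5.1]
finger_gap: 0.4
time_s: 4.5
eef_pos: [591.8, -23.8, 413.6]
tcp_rot: [-0.0, 1.571, -0.0]
wrist_force: [3.4, -0.9, 2.8]
finger_gap: 0.3
```

```bash
python3 -m creep '[{"dx":0.3,"dy":0,"dz":0,"roll":0,"grip":0},{"dx":0.5,"dy":0,"dz":0,"roll":0,"grip":0}]'
python3 -m creep '[{"dx":0.3,"dy":0,"dz":0,"roll":0,"grip":0},{"dx":0.5,"dy":0,"dz":0,"roll":0,"grip":0}]'
python3 -m creep '[{"dx":0.2,"dy":0,"dz":0,"roll":0,"grip":0},{"dx":0.4,"dy":0,"dz":0,"roll":0,"grip":0}]'
```

```text
time_s: 4.67
eef_pos: [591.8, -23.8, 413.2]
tcp_rot: [-0.0, 1.571, -0.0]
wrist_force: [3.2, 0.4, 4.4]
finger_gap: 0.1
time_s: 4.83
eef_pos: [591.8, -23.8, 412.7]
tcp_rot: [-0.0, 1.571, -0.0]
wrist_force: [2.5, 1.0, 4.2]
finger_gap: 0.3
time_s: 5.0
eef_pos: [591.8, -23.9, 412.5]
tcp_rot: [0.0, 1.57, -0.0]
wrist_force: [0.3, 0.4, 8.5]
finger_gap: 0.7
```

```bash
python3 -m creep '[{"dx":0.2,"dy":0,"dz":0,"roll":0,"grip":0},{"dx":0.2,"dy":0,"dz":0,"roll":0,"grip":0}]'
python3 -m creep '[{"dx":0.2,"dy":0,"dz":0,"roll":0,"grip":0},{"dx":0.2,"dy":0,"dz":0,"roll":0,"grip":0}]'
```

```text
time_s: 5.17
eef_pos: [591.8, -23.8, 412.4]
tcp_rot: [0.0, 1.57, -0.0]
wrist_force: [1.0, -0.4, 8.1]
finger_gap: 0.2
time_s: 5.33
eef_pos: [591.8, -23.8, 412.4]
tcp_rot: [0.0, 1.57, 0.0]
wrist_force: [-0.5, 1.7, 10.9]
finger_gap: 0.7
```

Height has stopped changing at tip z of about 213 while the force rises to 11 N: the hard end. Back up, over to the handle, and open.

```bash
python3 -m creep '[{"dx":-30,"dy":0,"dz":0,"roll":0,"grip":0},{"dx":-60,"dy":0,"dz":0,"roll":0,"grip":30},{"dx":-88,"dy":0,"dz":0,"roll":0,"grip":60},{"dx":-88,"dy":-8,"dz":-22,"roll":0,"grip":60},{"dx":-88,"dy":-19,"dz":-55,"roll":0,"grip":60},{"dx":-88,"dy":-30,"dz":-84,"roll":0,"grip":60},{"dx":-88,"dy":-30,"dz":-84,"roll":0,"grip":60},{"dx":-88,"dy":-30,"dz":-84,"roll":0,"grip":60}]'
python3 - <<'E'
from h import *
s=show()
g=get_image("wrist");cv2.imwrite("pics/w3.png",cv2.resize(g["pixels"][:,:,::-1],(800,600)))
for n,X in(("handle",(507.5,-54,275)),("hub",(573.5,-56.5,240)),("pin",(591.5,-23,213))): print(n,wproj(g,s,X)*1.5625)
E
```

```text
time_s: 6.0
eef_pos: [506.6, -54.3, 500.0]
tcp_rot: [0.001, 1.571, -0.0]
wrist_force: [1.5, -0.5, 0.1]
finger_gap: 43.9
t 6.0 pos [506.6 -54.3 500. ] tip [506.6 -54.1 301. ] F [ 1.5 -0.5  0.1] gap 43.9
handle [398.125   335.78125]
hub [394.375 418.75 ]
pin [445.3125  420.78125]
```

View pics/w3.png

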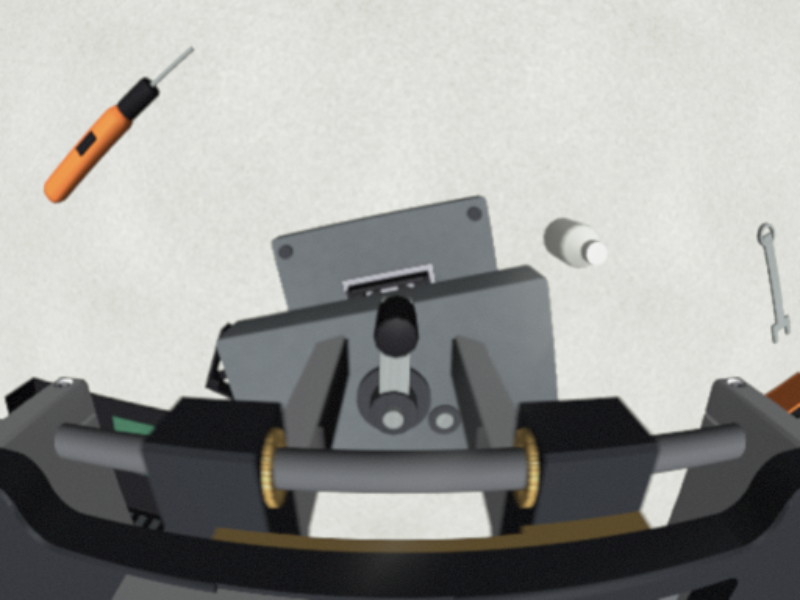

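The handle top (397,338) sits between the fingers, and the pin is level with its collar at (445,420), where z = 213 was predicted. Descend and grip.

```bash
python3 -m creep '[{"dx":0,"dy":0,"dz":0.5,"roll":0,"grip":60},{"dx":20,"dy":0,"dz":0.5,"roll":0,"grip":60},{"dx":40,"dy":0,"dz":0.5,"roll":0,"grip":60},{"dx":56,"dy":0,"dz":0.5,"roll":0,"grip":60},{"dx":63,"dy":0,"dz":0.5,"roll":0,"grip":60},{"dx":63,"dy":0,"dz":0.5,"roll":0,"grip":60}]'
python3 -m creep '[{"dx":0,"dy":0,"dz":0,"roll":0,"grip":10},{"dx":0,"dy":0,"dz":0,"roll":0,"grip":10},{"dx":0,"dy":0,"dz":0,"roll":0,"grip":10},{"dx":0,"dy":0,"dz":0,"roll":0,"grip":10},{"dx":0,"dy":0,"dz":0,"roll":0,"grip":10},{"dx":0,"dy":0,"dz":0,"roll":0,"grip":10},{"dx":0,"dy":0,"dz":0,"roll":0,"grip":10},{"dx":0,"dy":0,"dz":0,"roll":0,"grip":10}]' 40
python3 -c "
from h import *
s=show()
a=np.arange(180,-181,-10)
# offsets from start for crank at th0, axis (573.5,-56.5)
p=np.array(s['eef_pos'])[:2]-[573.5,-56.5];th=np.degrees(np.arctan2(p[1],p[0]));print(p,th,np.hypot(*p))"
```

```text
time_s: 6.55
eef_pos: [508.6, -53.4, 435.2]
tcp_rot: [-0.001, 1.574, -0.0]
wrist_force: [0.1, -0.7, -0.2]
finger_gap: 59.6
time_s: 7.22
eef_pos: [508.3, -53.9, 437.1]
tcp_rot: [-0.0, 1.57, -0.0]
wrist_force: [-1.1, -1.1, 2.6]
finger_gap: 21.0
t 7.22 pos [508.3 -53.9 437.1] tip [508.4 -53.9 238.1] F [-1.1 -1.1  2.6] gap 21.0
[-65.2059242    2.62414426] 177.69543484748323 65.25870580650344
```

Gripped at 21 mm, radius 65.3, angle 177.7°. Working out the chord offsets (dy = world y, dz = world x).

```bash
python3 -c "
import numpy as np
th=lambda f:np.radians(177.7-f)
P=lambda f:np.round([65.2*np.sin(th(f)),65.2*np.cos(th(f))],1)
print('first',[(f,(P(f)-P(0)).round(1).tolist()) for f in range(6,61,6)])
print('steps',[(f,(P(f)-P(f-6)).round(1).tolist()) for f in range(66,271,6)])"
```

```text
first [(6, [6.8, 0.6]), (12, [13.5, 1.9]), (18, [20.0, 3.9]), (24, [26.3, 6.6]), (30, [32.2, 10.0]), (36, [37.8, 13.9]), (42, [42.9, 18.4]), (48, [47.6, 23.5]), (54, [51.6, 28.9]), (60, [55.1, 34.8])]
steps [(66, [2.9, 6.2]), (72, [2.2, 6.5]), (78, [1.5, 6.6]), (84, [0.8, 6.8]), (90, [0.0, 6.8]), (96, [-0.6, 6.8]), (102, [-1.3, 6.7]), (108, [-2.0, 6.5]), (114, [-2.7, 6.3]), (120, [-3.4, 5.9]), (126, [-3.9, 5.6]), (132, [-4.5, 5.1]), (138, [-5.1, 4.7]), (144, [-5.4, 4.0]), (150, [-5.9, 3.5]), (156, [-6.2, 2.9]), (162, [-6.5, 2.2]), (168, [-6.6, 1.5]), (174, [-6.8, 0.8]), (180, [-6.8, 0.0]), (186, [-6.8, -0.6]), (192, [-6.7, -1.3]), (198, [-6.5, -2.0]), (204, [-6.3, -2.7]), (210, [-5.9, -3.4]), (216, [-5.6, -3.9]), (222, [-5.1, -4.5]), (228, [-4.7, -5.1]), (234, [-4.0, -5.4]), (240, [-3.5, -5.9]), (246, [-2.9, -6.2]), (252, [-2.2, -6.5]), (258, [-1.5, -6.6]), (264, [-0.8, -6.8]), (270, [0.0, -6.8])]
```

```bash
python3 -m creep '[{"dx":0,"dy":6.8,"dz":0.6,"roll":0,"grip":10},{"dx":0,"dy":13.5,"dz":1.9,"roll":0,"grip":10},{"dx":0,"dy":20,"dz":3.9,"roll":0,"grip":10},{"dx":0,"dy":26.3,"dz":6.6,"roll":0,"grip":10},{"dx":0,"dy":32.2,"dz":10,"roll":0,"grip":10}]'
python3 -m creep '[{"dx":0,"dy":5.6,"dz":3.9,"roll":0,"grip":10},{"dx":0,"dy":10.7,"dz":8.4,"roll":0,"grip":10},{"dx":0,"dy":15.4,"dz":13.5,"roll":0,"grip":10},{"dx":0,"dy":19.4,"dz":18.9,"roll":0,"grip":10},{"dx":0,"dy":22.9,"dz":24.8,"roll":0,"grip":10}]'
```

```text
time_s: 7.63
eef_pos: [519.0, -21.2, 437.1]
tcp_rot: [-0.001, 1.568, -0.001]
wrist_force: [10.6, -8.7, -3.4]
finger_gap: 21.4
time_s: 8.05
eef_pos: [543.7, 0.6, 437.1]
tcp_rot: [-0.001, 1.569, -0.003]
wrist_force: [5.5, -15.4, -1.6]
finger_gap: 21.3
```

Tangential force is about 2.2 N (light), but there is 14–16 N radially, so the commanded circle is slightly off. Refit the axis from the three measured points.

```bash
python3 -c "
import numpy as np
from scipy.optimize import least_squares as L
Q=np.array([[508.3,-53.9],[519,-21.2],[543.7,.6]])
for r in(64.5,65,65.5):
  c=L(lambda c:np.hypot(*(Q-c).T)-r,[573.5,-56.5]);C=c.x;print(r,C.round(2),c.fun.round(2))
C=L(lambda c:np.hypot(*(Q-c).T)-65,[573.5,-56.5]).x
a=np.degrees(np.arctan2(Q[2,1]-C[1],Q[2,0]-C[0]));print('now',a)
P=lambda d:np.array([C[1]+65*np.sin(np.radians(d)),C[0]+65*np.cos(np.radians(d))]).round(1)
now=np.array([1.2,543.1])
print('first',(P(a-6)-now).round(1))
print([(round(a-6*k,1),(P(a-6*k)-P(a-6*k+6)).round(1).tolist()) for k in range(2,36)])"
```

```text
64.5 [572.71 -56.99] [-0.02  0.04 -0.02]
65 [573.16 -57.28] [-0.05  0.08 -0.05]
65.5 [573.62 -57.58] [-0.07  0.13 -0.08]
now 116.97786066165996
first [2.2 6.8]
[(np.float64(105.0), [2.1, 6.5]), (np.float64(99.0), [1.4, 6.6]), (np.float64(93.0), [0.7, 6.8]), (np.float64(87.0), [0.0, 6.8]), (np.float64(81.0), [-0.7, 6.8]), (np.float64(75.0), [-1.4, 6.6]), (np.float64(69.0), [-2.1, 6.5]), (np.float64(63.0), [-2.8, 6.2]), (np.float64(57.0), [-3.4, 5.9]), (np.float64(51.0), [-4.0, 5.5]), (np.float64(45.0), [-4.5, 5.0]), (np.float64(39.0), [-5.1, 4.6]), (np.float64(33.0), [-5.5, 4.0]), (np.float64(27.0), [-5.9, 3.4]), (np.float64(21.0), [-6.2, 2.8]), (np.float64(15.0), [-6.5, 2.1]), (np.float64(9.0), [-6.6, 1.4]), (np.float64(3.0), [-6.8, 0.7]), (np.float64(-3.0), [-6.8, 0.0]), (np.float64(-9.0), [-6.8, -0.7]), (np.float64(-15.0), [-6.6, -1.5]), (np.float64(-21.0), [-6.5, -2.1]), (np.float64(-27.0), [-6.2, -2.7]), (np.float64(-33.0), [-5.9, -3.4]), (np.float64(-39.0), [-5.5, -4.0]), (np.float64(-45.0), [-5.1, -4.6]), (np.float64(-51.0), [-4.5, -5.0]), (np.float64(-57.0), [-4.0, -5.6]), (np.float64(-63.0), [-3.4, -5.8]), (np.float64(-69.0), [-2.8, -6.3]), (np.float64(-75.0), [-2.1, -6.4]), (np.float64(-81.0), [-1.4, -6.7]), (np.float64(-87.0), [-0.7, -6.8]), (np.float64(-93.0), [0.0, -6.8])]
```

```bash
for i in 1; do
python3 -m creep '[{"dx":0,"dy":2.1,"dz":6.7,"roll":0,"grip":10}]'
python3 -m creep '[{"dx":0,"dy":2.1,"dz":6.5,"roll":0,"grip":10}]'
python3 -m creep '[{"dx":0,"dy":1.4,"dz":6.6,"roll":0,"grip":10}]'
python3 -m creep '[{"dx":0,"dy":0.7,"dz":6.8,"roll":0,"grip":10}]'
python3 -m creep '[{"dx":0,"dy":0,"dz":6.8,"roll":0,"grip":10}]'
python3 -m creep '[{"dx":0,"dy":-0.7,"dz":6.8,"roll":0,"grip":10}]'
done | tee -a log1 | grep -E 'time|pos|force'
cat > an.py <<'E'
import re,numpy as np,sys
L=open(sys.argv[1]).read();C=np.array([573.16,-57.28])
v=lambda k:[np.array(eval(x)) for x in re.findall(k+r': (\[.*\])',L)]
for p,f in zip(v('eef_pos'),v('wrist_force')):
    d=p[:2]-C;a=np.arctan2(d[1],d[0]);u=d/np.hypot(*d);t=np.array([u[1],-u[0]])
    print("ang %.1f r %.1f  Ft %.1f Fr %.1f Fz %.1f"%(np.degrees(a),np.hypot(*d),f[:2]@t,f[:2]@u,f[2]))
E
python3 an.py log1
```

```text
time_s: 8.13
eef_pos: [550.3, 3.1, 437.0]
wrist_force: [0.5, -8.7, 2.6]
time_s: 8.22
eef_pos: [556.8, 5.2, 437.0]
wrist_force: [0.5, -11.2, 2.0]
time_s: 8.3
eef_pos: [563.3, 6.5, 437.0]
wrist_force: [-0.4, -11.4, 3.3]
time_s: 8.38
eef_pos: [570.0, 7.2, 436.9]
wrist_force: [-0.6, -11.1, 4.6]
time_s: 8.47
eef_pos: [576.8, 7.2, 436.9]
wrist_force: [-2.5, -10.7, 4.8]
time_s: 8.55
eef_pos: [583.5, 6.5, 436.9]
wrist_force: [-3.1, -11.2, 4.9]
ang 110.7 r 64.6  Ft -2.6 Fr -8.3 Fz 2.6
ang 104.7 r 64.6  Ft -2.4 Fr -11.0 Fz 2.0
ang 98.8 r 64.5  Ft -2.1 Fr -11.2 Fz 3.3
ang 92.8 r 64.6  Ft -1.1 Fr -11.1 Fz 4.6
ang 86.8 r 64.6  Ft -1.9 Fr -10.8 Fz 4.8
ang 80.8 r 64.6  Ft -1.3 Fr -11.6 Fz 4.9
```

Light (Ft about −2 N). Continuing with a slight inward correction.

```bash
for i in 1; do
python3 -m creep '[{"dx":0,"dy":-2,"dz":6.6,"roll":0,"grip":10}]'
python3 -m creep '[{"dx":0,"dy":-2.2,"dz":6.4,"roll":0,"grip":10}]'
python3 -m creep '[{"dx":0,"dy":-2.8,"dz":6.2,"roll":0,"grip":10}]'
python3 -m creep '[{"dx":0,"dy":-3.4,"dz":5.9,"roll":0,"grip":10}]'
python3 -m creep '[{"dx":0,"dy":-4,"dz":5.5,"roll":0,"grip":10}]'
python3 -m creep '[{"dx":0,"dy":-4.5,"dz":5,"roll":0,"grip":10}]'
python3 -m creep '[{"dx":0,"dy":-5.1,"dz":4.6,"roll":0,"grip":10}]'
done > log2
python3 an.py log2
```

```text
ang 74.8 r 64.4  Ft -1.9 Fr -5.9 Fz 6.3
ang 68.8 r 64.5  Ft -2.3 Fr -6.5 Fz 6.3
ang 62.8 r 64.5  Ft -2.6 Fr -6.8 Fz 6.2
ang 56.7 r 64.6  Ft -2.4 Fr -7.7 Fz 7.0
ang 50.8 r 64.6  Ft -1.3 Fr -7.4 Fz 7.4
ang 44.9 r 64.7  Ft -1.9 Fr -6.0 Fz 6.9
ang 38.8 r 64.7  Ft -1.8 Fr -6.0 Fz 7.5
```

```bash
for i in 1; do
python3 -m creep '[{"dx":-0.3,"dy":-5.7,"dz":3.8,"roll":0,"grip":10}]'
python3 -m creep '[{"dx":0,"dy":-5.9,"dz":3.4,"roll":0,"grip":10}]'
python3 -m creep '[{"dx":0,"dy":-6.2,"dz":2.8,"roll":0,"grip":10}]'
python3 -m creep '[{"dx":0,"dy":-6.5,"dz":2.1,"roll":0,"grip":10}]'
python3 -m creep '[{"dx":0,"dy":-6.6,"dz":1.4,"roll":0,"grip":10}]'
python3 -m creep '[{"dx":0,"dy":-6.8,"dz":0.7,"roll":0,"grip":10}]'
python3 -m creep '[{"dx":0,"dy":-6.8,"dz":0,"roll":0,"grip":10}]'
python3 -m creep '[{"dx":0,"dy":-6.8,"dz":-0.7,"roll":0,"grip":10}]'
done > log3
python3 an.py log3;grep gap log3|tail -1
```

```text
ang 32.9 r 64.7  Ft -0.8 Fr -2.2 Fz 2.9
ang 27.0 r 64.8  Ft -2.1 Fr -3.1 Fz 4.3
ang 20.8 r 64.8  Ft -1.9 Fr -2.4 Fz 4.1
ang 14.5 r 64.8  Ft -1.3 Fr -1.2 Fz 2.9
ang 8.2 r 64.8  Ft -4.4 Fr -0.5 Fz 3.0
ang 2.8 r 65.0  Ft -12.4 Fr -0.2 Fz 4.3
ang -2.7 r 65.0  Ft -12.4 Fr 0.7 Fz 3.4
ang -8.6 r 65.1  Ft -12.8 Fr 0.6 Fz 1.9
finger_gap: 21.2
```

Bite: Ft jumps from about −2 to −12.4 N between 14° and 3°, with onset (−4.4 N) at the 8.2° reading. Refit the circle on all the measured points and take the onset as about 8.5°.

```bash
python3 -c "
import re,numpy as np
from scipy.optimize import least_squares as L
Q=np.array([[508.3,-53.9],[519,-21.2],[543.7,.6]]+[eval(x)[:2] for n in(1,2,3) for x in re.findall(r'eef_pos: (\[.*\])',open(f'log{n}').read())])
c=L(lambda c:np.hypot(*(Q-c[:2]).T)-c[2],[573.5,-56.5,65]);print(c.x,c.fun.round(2))
c2=L(lambda c:np.hypot(*(Q-c[:2]).T)-65,[573.5,-56.5]);print(c2.x)
C=c.x[:2]
for q in Q[-4:]: print(np.degrees(np.arctan2(*(q-C)[::-1])).round(2))
a=-9.;P=lambda d:np.array([65*np.sin(np.radians(d)),65*np.cos(np.radians(d))])
print([(P(a-10*k)-P(a)).round(1).tolist() for k in range(1,19)])"
python3 -c "
from h import *
show()"
```

```text
[573.05940221 -57.77336898  65.07034708] [-0.2   0.2   0.27 -0.08 -0.03 -0.06 -0.02  0.01  0.05 -0.12 -0.12 -0.05
 -0.03 -0.    0.06  0.06  0.02  0.03  0.05 -0.06 -0.09  0.07  0.02  0.03]
[573.09169275 -57.69734928]
8.65
3.23
-2.22
-8.15
[[-11.0, -2.7], [-21.3, -7.3], [-30.7, -13.7], [-38.9, -21.6], [-45.5, -30.7], [-50.5, -40.9], [-53.6, -51.8], [-54.8, -63.1], [-54.0, -74.4], [-51.3, -85.4], [-46.7, -95.7], [-40.3, -105.1], [-32.5, -113.3], [-23.3, -119.9], [-13.1, -124.9], [-2.2, -128.0], [9.0, -129.2], [20.3, -128.4]]
t 9.8 pos [637.5 -67.  437.3] tip [637.8 -66.4 238.3] F [ 2.5 12.6  1.9] gap 21.2
```

```bash
sed -i 's/573.16,-57.28/573.06,-57.77/' an.py
python3 -m creep '[{"dx":0,"dy":-11,"dz":-2.7,"roll":0,"grip":10},{"dx":0,"dy":-21.3,"dz":-7.3,"roll":0,"grip":10},{"dx":0,"dy":-30.7,"dz":-13.7,"roll":0,"grip":10},{"dx":0,"dy":-38.9,"dz":-21.6,"roll":0,"grip":10},{"dx":0,"dy":-45.5,"dz":-30.7,"roll":0,"grip":10},{"dx":0,"dy":-50.5,"dz":-40.9,"roll":0,"grip":10},{"dx":0,"dy":-53.6,"dz":-51.8,"roll":0,"grip":10},{"dx":0,"dy":-54.8,"dz":-63.1,"roll":0,"grip":10},{"dx":0,"dy":-54,"dz":-74.4,"roll":0,"grip":10}]' >log4
python3 -m creep '[{"dx":0,"dy":2.7,"dz":-11,"roll":0,"grip":10},{"dx":0,"dy":7.3,"dz":-21.3,"roll":0,"grip":10},{"dx":0,"dy":13.7,"dz":-30.7,"roll":0,"grip":10},{"dx":0,"dy":21.5,"dz":-38.8,"roll":0,"grip":10},{"dx":0,"dy":30.6,"dz":-45.5,"roll":0,"grip":10},{"dx":0,"dy":40.9,"dz":-50.5,"roll":0,"grip":10},{"dx":0,"dy":51.8,"dz":-53.6,"roll":0,"grip":10},{"dx":0,"dy":63,"dz":-54.8,"roll":0,"grip":10},{"dx":0,"dy":74.3,"dz":-54,"roll":0,"grip":10}]' >>log4
python3 an.py log4;tail -6 log4
```

```text
ang -98.9 r 65.7  Ft -12.9 Fr -5.5 Fz -5.0
ang 172.9 r 65.3  Ft -12.5 Fr -6.7 Fz -2.5
finger_gap: 21.6
time_s: 11.3
eef_pos: [508.3, -49.7, 437.2]
tcp_rot: [-0.0, 1.57, -0.004]
wrist_force: [5.1, -13.2, -2.5]
finger_gap: 21.6
```

```bash
python3 -m creep '[{"dx":0,"dy":11,"dz":2.7,"roll":0,"grip":10},{"dx":0,"dy":21.3,"dz":7.3,"roll":0,"grip":10},{"dx":0,"dy":30.7,"dz":13.7,"roll":0,"grip":10},{"dx":0,"dy":38.9,"dz":21.6,"roll":0,"grip":10},{"dx":0,"dy":45.5,"dz":30.7,"roll":0,"grip":10},{"dx":0,"dy":50.5,"dz":40.9,"roll":0,"grip":10},{"dx":0,"dy":53.6,"dz":51.8,"roll":0,"grip":10},{"dx":0,"dy":54.8,"dz":63.1,"roll":0,"grip":10},{"dx":0,"dy":54,"dz":74.4,"roll":0,"grip":10}]' >log5
python3 -m creep '[{"dx":0,"dy":-2.7,"dz":11,"roll":0,"grip":10},{"dx":0,"dy":-7.3,"dz":21.3,"roll":0,"grip":10},{"dx":0,"dy":-13.7,"dz":30.7,"roll":0,"grip":10},{"dx":0,"dy":-21.5,"dz":38.8,"roll":0,"grip":10},{"dx":0,"dy":-30.6,"dz":45.5,"roll":0,"grip":10},{"dx":0,"dy":-40.9,"dz":50.5,"roll":0,"grip":10},{"dx":0,"dy":-51.8,"dz":53.6,"roll":0,"grip":10},{"dx":0,"dy":-63,"dz":54.8,"roll":0,"grip":10},{"dx":0,"dy":-74.3,"dz":54,"roll":0,"grip":10}]' >>log5
python3 an.py log5;tail -6 log5
```

```text
ang 81.3 r 64.5  Ft -13.7 Fr -1.3 Fz 8.8
ang -8.1 r 65.2  Ft -13.1 Fr -1.2 Fz 3.2
finger_gap: 21.4
time_s: 12.8
eef_pos: [637.6, -67.0, 437.2]
tcp_rot: [0.0, 1.57, 0.004]
wrist_force: [0.7, 13.1, 3.2]
finger_gap: 21.0
```

One turn has closed exactly at the same position (-8.1°, now -368° in total). Second turn:

```bash
python3 -m creep '[{"dx":0,"dy":-11,"dz":-2.7,"roll":0,"grip":10},{"dx":0,"dy":-21.3,"dz":-7.3,"roll":0,"grip":10},{"dx":0,"dy":-30.7,"dz":-13.7,"roll":0,"grip":10},{"dx":0,"dy":-38.9,"dz":-21.6,"roll":0,"grip":10},{"dx":0,"dy":-45.5,"dz":-30.7,"roll":0,"grip":10},{"dx":0,"dy":-50.5,"dz":-40.9,"roll":0,"grip":10},{"dx":0,"dy":-53.6,"dz":-51.8,"roll":0,"grip":10},{"dx":0,"dy":-54.8,"dz":-63.1,"roll":0,"grip":10},{"dx":0,"dy":-54,"dz":-74.4,"roll":0,"grip":10}]' >log6
python3 -m creep '[{"dx":0,"dy":2.7,"dz":-11,"roll":0,"grip":10},{"dx":0,"dy":7.3,"dz":-21.3,"roll":0,"grip":10},{"dx":0,"dy":13.7,"dz":-30.7,"roll":0,"grip":10},{"dx":0,"dy":21.5,"dz":-38.8,"roll":0,"grip":10},{"dx":0,"dy":30.6,"dz":-45.5,"roll":0,"grip":10},{"dx":0,"dy":40.9,"dz":-50.5,"roll":0,"grip":10},{"dx":0,"dy":51.8,"dz":-53.6,"roll":0,"grip":10},{"dx":0,"dy":63,"dz":-54.8,"roll":0,"grip":10},{"dx":0,"dy":74.3,"dz":-54,"roll":0,"grip":10}]' >>log6
python3 -m creep '[{"dx":0,"dy":11,"dz":2.7,"roll":0,"grip":10},{"dx":0,"dy":21.3,"dz":7.3,"roll":0,"grip":10},{"dx":0,"dy":30.7,"dz":13.7,"roll":0,"grip":10},{"dx":0,"dy":38.9,"dz":21.6,"roll":0,"grip":10},{"dx":0,"dy":45.5,"dz":30.7,"roll":0,"grip":10},{"dx":0,"dy":50.5,"dz":40.9,"roll":0,"grip":10},{"dx":0,"dy":53.6,"dz":51.8,"roll":0,"grip":10},{"dx":0,"dy":54.8,"dz":63.1,"roll":0,"grip":10},{"dx":0,"dy":54,"dz":74.4,"roll":0,"grip":10}]' >>log6
python3 -m creep '[{"dx":0,"dy":-2.7,"dz":11,"roll":0,"grip":10},{"dx":0,"dy":-7.3,"dz":21.3,"roll":0,"grip":10},{"dx":0,"dy":-13.7,"dz":30.7,"roll":0,"grip":10},{"dx":0,"dy":-21.5,"dz":38.8,"roll":0,"grip":10},{"dx":0,"dy":-30.6,"dz":45.5,"roll":0,"grip":10},{"dx":0,"dy":-40.9,"dz":50.5,"roll":0,"grip":10},{"dx":0,"dy":-51.8,"dz":53.6,"roll":0,"grip":10},{"dx":0,"dy":-63,"dz":54.8,"roll":0,"grip":10},{"dx":0,"dy":-74.3,"dz":54,"roll":0,"grip":10}]' >>log6
python3 an.py log6;tail -6 log6
```

```text
ang -98.9 r 65.7  Ft -12.3 Fr -6.2 Fz -5.6
ang 172.9 r 65.2  Ft -12.4 Fr -7.6 Fz -3.2
ang 81.3 r 64.6  Ft -13.2 Fr -1.9 Fz 9.1
ang -8.1 r 65.2  Ft -11.9 Fr -1.6 Fz 3.0
finger_gap: 21.4
time_s: 15.8
eef_pos: [637.6, -67.0, 437.2]
tcp_rot: [0.0, 1.57, 0.004]
wrist_force: [0.1, 12.0, 3.0]
finger_gap: 21.5
```

```bash
python3 -m creep '[{"dx":0,"dy":-11,"dz":-2.7,"roll":0,"grip":10},{"dx":0,"dy":-21.3,"dz":-7.3,"roll":0,"grip":10},{"dx":0,"dy":-30.7,"dz":-13.7,"roll":0,"grip":10},{"dx":0,"dy":-38.9,"dz":-21.6,"roll":0,"grip":10},{"dx":0,"dy":-45.5,"dz":-30.7,"roll":0,"grip":10},{"dx":0,"dy":-50.5,"dz":-40.9,"roll":0,"grip":10},{"dx":0,"dy":-53.6,"dz":-51.8,"roll":0,"grip":10},{"dx":0,"dy":-54.8,"dz":-63.1,"roll":0,"grip":10},{"dx":0,"dy":-54,"dz":-74.4,"roll":0,"grip":10}]' >log7
python3 -m creep '[{"dx":0,"dy":2.7,"dz":-11,"roll":0,"grip":10},{"dx":0,"dy":7.3,"dz":-21.3,"roll":0,"grip":10},{"dx":0,"dy":13.7,"dz":-30.7,"roll":0,"grip":10},{"dx":0,"dy":21.5,"dz":-38.8,"roll":0,"grip":10},{"dx":0,"dy":30.6,"dz":-45.5,"roll":0,"grip":10},{"dx":0,"dy":40.9,"dz":-50.5,"roll":0,"grip":10},{"dx":0,"dy":51.8,"dz":-53.6,"roll":0,"grip":10},{"dx":0,"dy":63,"dz":-54.8,"roll":0,"grip":10},{"dx":0,"dy":74.3,"dz":-54,"roll":0,"grip":10}]' >>log7
python3 -m creep '[{"dx":0,"dy":11,"dz":2.7,"roll":0,"grip":10},{"dx":0,"dy":21.3,"dz":7.3,"roll":0,"grip":10},{"dx":0,"dy":30.7,"dz":13.7,"roll":0,"grip":10},{"dx":0,"dy":38.9,"dz":21.6,"roll":0,"grip":10},{"dx":0,"dy":45.5,"dz":30.7,"roll":0,"grip":10},{"dx":0,"dy":50.5,"dz":40.9,"roll":0,"grip":10},{"dx":0,"dy":53.6,"dz":51.8,"roll":0,"grip":10},{"dx":0,"dy":54.8,"dz":63.1,"roll":0,"grip":10},{"dx":0,"dy":54,"dz":74.4,"roll":0,"grip":10}]' >>log7
python3 -m creep '[{"dx":0,"dy":-2.7,"dz":11,"roll":0,"grip":10},{"dx":0,"dy":-7.3,"dz":21.3,"roll":0,"grip":10},{"dx":0,"dy":-13.7,"dz":30.7,"roll":0,"grip":10},{"dx":0,"dy":-21.5,"dz":38.8,"roll":0,"grip":10},{"dx":0,"dy":-30.6,"dz":45.5,"roll":0,"grip":10},{"dx":0,"dy":-40.9,"dz":50.5,"roll":0,"grip":10},{"dx":0,"dy":-47,"dz":52.4,"roll":0,"grip":10},{"dx":0,"dy":-47,"dz":52.4,"roll":0,"grip":10}]' >>log7
python3 an.py log7;tail -6 log7
```

```text
ang -98.9 r 65.7  Ft -13.0 Fr -5.9 Fz -5.7
ang 172.9 r 65.3  Ft -13.1 Fr -6.9 Fz -2.3
ang 81.3 r 64.6  Ft -13.3 Fr -2.2 Fz 7.8
ang 14.7 r 64.9  Ft -5.9 Fr 2.1 Fz 2.8
finger_gap: 21.8
time_s: 18.72
eef_pos: [635.8, -41.3, 437.2]
tcp_rot: [0.001, 1.57, 0.001]
wrist_force: [0.5, 6.2, 2.8]
finger_gap: 21.6
```

At 14.7° with 5.9° to go.

```bash
python3 -m creep '[{"dx":0,"dy":-3.3,"dz":0.7,"roll":0,"grip":10},{"dx":0,"dy":-6.5,"dz":1.3,"roll":0,"grip":10},{"dx":0,"dy":-6.5,"dz":1.3,"roll":0,"grip":10},{"dx":0,"dy":-6.5,"dz":1.3,"roll":0,"grip":10}]' >log8
python3 an.py log8
```

```text
ang 9.9 r 64.8  Ft -8.2 Fr 3.0 Fz 3.2
```

```bash
python3 -m creep '[{"dx":0,"dy":-1,"dz":0.2,"roll":0,"grip":10},{"dx":0,"dy":-1,"dz":0.2,"roll":0,"grip":10},{"dx":0,"dy":-1,"dz":0.2,"roll":0,"grip":10}]' >log9
python3 an.py log9
```

```text
ang 9.4 r 64.9  Ft -10.6 Fr 1.1 Fz 4.4
```

```bash
python3 -m creep '[{"dx":0,"dy":0.3,"dz":0,"roll":0,"grip":50},{"dx":0,"dy":0.3,"dz":0,"roll":0,"grip":50},{"dx":0,"dy":0.3,"dz":0,"roll":0,"grip":50},{"dx":0,"dy":0.3,"dz":0,"roll":0,"grip":50},{"dx":0,"dy":0.3,"dz":0,"roll":0,"grip":50},{"dx":0,"dy":0.3,"dz":0,"roll":0,"grip":50},{"dx":-15,"dy":0.3,"dz":0,"roll":0,"grip":50},{"dx":-40,"dy":0.3,"dz":0,"roll":0,"grip":50},{"dx":-75,"dy":0,"dz":0,"roll":0,"grip":50},{"dx":-90,"dy":0,"dz":20,"roll":0,"grip":50},{"dx":-90,"dy":0,"dz":40,"roll":0,"grip":50},{"dx":-90,"dy":0,"dz":40,"roll":0,"grip":50},{"dx":-90,"dy":0,"dz":40,"roll":0,"grip":50}]'
python3 - <<'E'
from h import *
s=show()
g=get_image("wrist");cv2.imwrite("pics/w4.png",cv2.resize(g["pixels"][:,:,::-1],(800,600)))
a=np.radians(9.4);print(wproj(g,s,(573.06+65*np.cos(a),-57.77+65*np.sin(a),275))*1.5625)
E
```

```text
time_s: 20.38
eef_pos: [677.3, -48.7, 526.4]
tcp_rot: [-0.0, 1.572, -0.001]
wrist_force: [0.1, -0.9, -1.6]
finger_gap: 50.0
t 20.38 pos [677.3 -48.7 526.4] tip [677.1 -48.8 327.4] F [ 0.1 -0.9 -1.6] gap 50.0
[401.09375 240.9375 ]
```

View pics/w4.png

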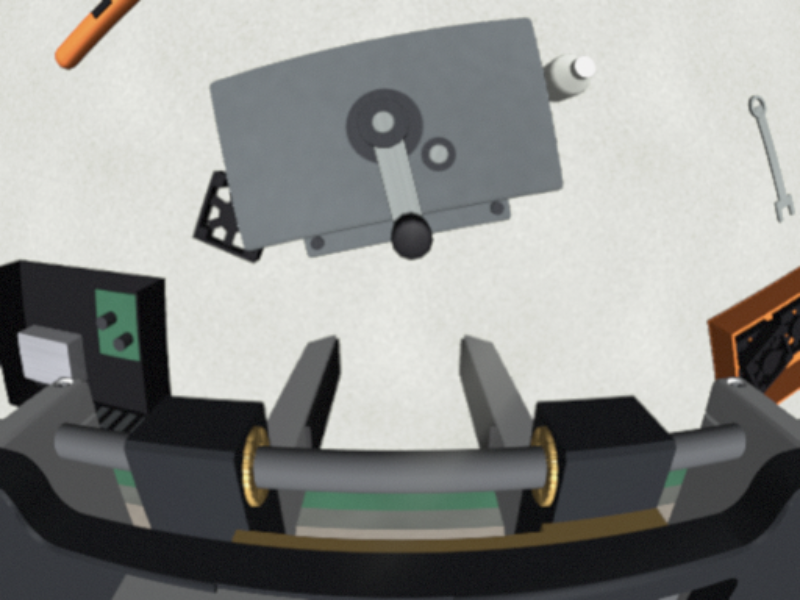

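The handle is free at (411,234), about 10 px from where 9.4° predicts (401,241). The pin is still down at (438,154). Working out the crank angle from the image.

Run:
```python
from h import *
s=show();g=get_image("wrist");k=1.5625
for v in(230,234):
  H=watz(g,s,411/k,v/k,275);A=watz(g,s,383/k,122/k,240);d=H-A
  print(H,A,np.hypot(*d[:2]),np.degrees(np.arctan2(d[1],d[0])))
for b in(9.4,12,15,18):
  a=np.radians(b);print(b,[(wproj(g,s,(573.06+65*np.cos(a),-57.77+65*np.sin(a),z))*k).round() for z in(275,)])
print(wproj(g,s,(573.06,-57.77,240))*k)
P=g["pixels"].astype(int);m=(P.sum(2)<150);m[:int(200/k)]=0;m[int(265/k):]=0;m[:,:int(370/k)]=0;m[:,int(450/k):]=0
y,x=np.nonzero(m);print("dark blob",x.min()*k,x.max()*k,y.min()*k,y.max()*k,x.mean()*k,y.mean()*k)
```

```text
t 20.43 pos [676.8 -48.8 526.5] tip [676.6 -48.9 327.5] F [ 0.6 -0.2  0.4] gap 50.0
[631.1 -42.3 275. ] [573.2 -57.3 240. ] 59.81145375260492 14.524151937419195
[633.1 -42.3 275. ] [573.2 -57.3 240. ] 61.74957489732215 14.058747700670684
9.4 [array([401., 242.])]
12 [array([407., 241.])]
15 [array([414., 239.])]
18 [array([420., 238.])]
[382.03125 121.71875]
dark blob 392.1875 429.6875 214.0625 257.8125 409.1907751091703 236.21042576419217
```

```bash
python3 -c "
from h import *
show();print(finish_job())"
```

```text
t 20.48 pos [676.5 -48.8 526.7] tip [676.3 -48.9 327.7] F [ 0.4 -0.5 -0.6] gap 50.0
the job is handed in; nothing more can be done
None
```

The pin is fully down, and I wound the crank clockwise to the bite and then about three turns more. I let go of the crank and handed the job in at 20.5 s; no verdict came back.

- **Stop pin:** I pushed it down to its hard end. The height stopped at about 213 mm with up to 11 N showing, well under the 30 N limit. The last picture shows it still level with its collar.
- **Bite:** The force at the handle stayed near 2 N until it jumped to about 12.4 N. That was after about 0.47 turn, inside the range you gave. I put the bite at a hand angle of about 9°.
- **Three turns:** I counted them from the hand's position, with a steady 12–13 N throughout and each turn closing at the same place. The hand ended at 9.4°.
- **Check that disagreed:** The last picture puts the released handle at about 13–14°, not 9.4°, probably because the handle lagged in the jaws under load. After allowing for the same lag at the bite, the count may be about 3° short of three turns (at most about 6°). I left it there because a correction would have been no more certain than the measurement.
- **Bystanders:** I touched none of them. In the last view the bottle, wrench, spare fan and driver looked undisturbed, though the driver was only partly in frame.

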